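Block up the end caps along the bin divider

ROBOT

A 6-joint arm with a two-finger parallel gripper is mounted at the origin on the work surface. World frame = base frame: x ahead of the robot, y to its left, z up, the work surface at z = 0. Lengths are in m, angles in rad, forces in N, time in s.
With the tool pointing down it reaches from about 0.3 to 0.875 m from the base axis. Payload 6.4 kg.
Tool frame: the origin (TCP) lies at the very end of the fingers, on their centre line; the grasp point (between the pads) lies 19 mm behind it; z points along the fingers, y is the line along which they close (so a half turn about z gives the same grasp; the last joint's range is limited). The gripper opens to 88 mm and grips with 3 to 60 N. Pads are 18 mm wide; open, the fingers measure 123 mm over their backs; the gripper's body (75 mm by 187 mm) begins 45 mm behind the grasp point.
Start: joints at [-1.4, 0.181, 1.607, -0, 1.354, -0.206], TCP at [0.212, -0.535, 0.239] pointing down, gripper open.
Joint ranges: [-2.99, 2.99], [-0.89, 2.07], [0.3, 2.58], [-1.14, 4.28], [0, 2.63], [-3.12, 3.12]. Speed limits (rad/s): [2.57, 2.57, 3.01, 3.14, 3.14, 3.14].

INTERFACE

Orientations are given as a 3x3 rotation matrix whose columns are the frame's x, y, z axes.
In Python, from station import ctrl gives the robot as it stands. The module is installed in compiled form; this text tells all that it offers.
- The arm moves only by the tool move_arm, never from a script. Its argument "series" is a list of rows, each an object of numbers: "rx", "ry", "rz": the turn, a rotation vector about the tool's x, y, z each as a share of pi rad, from -1 to 1; "x", "y", "z": the shift along the tool's x, y, z each as a share of 750 mm, from -1 to 1; "fingers": the closure, from -1 (fully open) to 1 (shut). In form: [{"rx": .., "ry": .., "rz": .., "x": .., "y": .., "z": .., "fingers": ..}, ...]. A call has 1 to 20 rows; each row shifts and turns the commanded pose from where the row before left it, along the tool's axes as they then stand; what a row does not reach is not made up. A row lasts 1/12 s, in which the tool goes at most 41.7 mm and 7.16 degrees, less where a joint would pass 70% of its speed; a pose out of reach is approached as far as the arm can. A call with a number of a shift or a turn outside -1 to 1 is refused whole. A call with a gripper value outside its range is refused whole. The fingers move at their own pace and stop on an object; "force" is the grip in N (left out, the last holds). Time passes only in rows, so rows that do not move let the fingers close. It gives the time, the measured TCP pose, the force, the opening and the grip force at its end, in the units of the state.
- ctrl.observe(): the state, without advancing time (a new reading comes with each control period).
- ctrl.read_camera(name): name is "side" or "top" or "wrist"; returns the picture (420x560x3 uint8, red, green, blue); there is no depth.
- ctrl.calibration(name): a dict with "fx", "fy", "cx", "cy" (pixels), "R" (3x3) and "t" (3): a world point X has camera coordinates R X + t. Camera axes: x right, y down, z forward; pixel columns grow to the right and rows downward; lengths in m; the calibration is good to about 2 mm. A picture is of the moment at which its call begins: read the wrist's pose just before it. calibration takes no time and is no camera call; for the wrist camera it gives the pose at the moment of the call.
- ctrl.finish_job(): hands the job in; it is judged then, once.
Trained networks look in the newest picture that a camera, given by its name, has taken for a name from the list of things; names that differ only in an ending like _2 or _b are one class to them, and where a whole thing is asked for, a point or a joint stands for the part that bears it (a point fixed in the world has none). Each returns a list of dicts, best first, with "conf" (0 to 1); they miss things now and then, are a little off and sometimes report something else, mostly with a low value. They report only what shows in the picture. A call takes as long as a camera call. They do not tell look-alikes from the thing itself.
- ctrl.find_in(camera, name): "centre" ([x, y, z] in m, in the coordinates of the camera as it stood for that picture, good to about 4 mm: the middle of the surface that is visible of it).
The state is a dict: "t": time; "joint_pos": joint angles; "dq": joint speeds; "joint_torque": joint torques, N m; "tcp_pos": TCP position; "orientation": TCP orientation; "force": force on the tool from outside, world axes, zero at the start; "wrist_torque": the same for the moment, N m; "opening": finger opening in m; "gripper_force": force on a finger pad.
Only numpy, scipy, OpenCV 4.12 (cv2) and the standard library are available. Lean on these libraries where they do the work, as an engineer would, in place of code of your own. Each camera call takes 0.05 s, during which the arm holds its last target. There are 200 camera calls.

TASK

Tidy the row of large white end caps in the black bin tray: slide the loose cap over the tray floor to the tall divider near the tray's front, then push it along the divider, keeping it against the divider all the way, so that it carries the other cap ahead of it to the silver back stop. Press the row up firmly for a moment so both caps stand tight together against the stop, but do not lean on it (never more than about 25 N, or the clipped-in stop gives way); then let go, and leave the other fittings in the tray where they are.

Things in the scene. Friction and masses are not known exactly. Their poses are not given: they have to be found in the camera images.
- tray: Fixed black steel bin tray, 660 x 280 mm, floor 4 mm thick. Origin: underside, on the centre line of the lane where caps line up. x runs along the lane to the rear, y away from the divider into the open part, z up. The divider is a 52 mm high wall along the whole tray, face at y = -50 mm. Front lip (18 mm high) x = -360, rear wall (50 mm high) x = +300, side lip (18 mm high) y = +230 mm.
- lane_mouth (a point): Point on the tray floor, on the lane's centre line at tray x = -80 mm, where the lane's mouth (front part, smaller x) ends: the loose cap is to be at the divider before its centre passes this point. Axes as the tray's. A cap against the divider has its centre on this line (tray y = 0).
- stop_zone (a point): Point on the tray floor, lane centre line, tray x = +190 mm: the middle of the zone where the back stop may be. The stop is a rigid silver bent plate, 46 mm high, 86 mm wide, clipped in square across the lane; its front face may be up to 30 mm before or behind this point. Its exact place is not measured: find it by feel. Axes as the tray's.
- cap_loose: The loose cap: white PVC pipe end cap, mouth down, 100 mm in diameter and 62 mm high (straight skirt up to 45 mm, shallow dome above), about 0.2 kg, too broad for many grippers. Stands in the front part of the tray, 40 to 95 mm off the divider. Origin: centre of its underside.
- cap_row: The other cap, same kind and size. Stands against the divider further back in the lane, some way ahead of the back stop. Origin: centre of its underside.
- coupling: Bystander: white pipe coupling standing on end, 68 mm in diameter, 60 mm high, in the open part of the tray. Origin: centre of its underside.
- tee: Bystander: white pipe tee lying flat, 96 x 80 mm, 60 mm high, in the open part of the tray. Origin: under its middle, on the tray floor.
- bushing: Bystander: grey stepped bushing, 72 mm in diameter, 50 mm high, in the open part of the tray. Origin: centre of its underside.
Not all that is in view belongs to the job. What is shaped like the cap_loose but green is not meant.

How it is judged:
By the outcome, as a careful person would: the job done as asked, in the order asked, and still so for the second after the job is handed in, with the robot touching nothing.
It also fails if it takes over 72 s, if anything falls off the work surface, if the arm or the gripper's body presses on something with over 40 N, if the wrist force passes 120 N, or if a joint passes its speed limit or range.

## Working session

There is one attempt and no reset: what is moved stays moved. The work goes in short steps, Python scripts to look and compute and a tool call to move; the robot and the scene stay as the last step left them, time stands still between calls to the robot, and variables do not carry over. Pictures are saved under pics/ and viewed, at most 13 in all, crops included, and the job is handed in when it is done.

Besides the shell and the picture viewer there is one more tool, called after "Emit:" as name([rows], argument=value, ...), one row to a line, values as JSON. move_arm: Moves the arm, as the interface text tells. Its arguments: {"type":"object","properties":{"series":{"type":"array","items":{"type":"object","properties":{"rx":{"type":"number","minimum":-1,"maximum":1},"ry":{"type":"number","minimum":-1,"maximum":1},"rz":{"type":"number","minimum":-1,"maximum":1},"x":{"type":"number","minimum":-1,"maximum":1},"y":{"type":"number","minimum":-1,"maximum":1},"z":{"type":"number","minimum":-1,"maximum":1},"fingers":{"type":"number"}}}},"force":{"type":"number"}},"required":["series"]}

```bash
mkdir -p pics; cat > h.py <<'E'
import numpy as np, cv2
from station import ctrl
def snap(cam,fn):
    im=ctrl.read_camera(cam); cv2.imwrite('pics/'+fn,cv2.cvtColor(im,cv2.COLOR_RGB2BGR)); return im
def toworld(cam,p):
    c=ctrl.calibration(cam); return np.array(c['R']).T@(np.array(p)-np.array(c['t']))
def ray(cam,u,v,z):
    c=ctrl.calibration(cam); R=np.array(c['R']); t=np.array(c['t'])
    o=-R.T@t; d=R.T@np.array([(u-c['cx'])/c['fx'],(v-c['cy'])/c['fy'],1]); return o+d*(z-o[2])/d[2]
def proj(cam,X):
    c=ctrl.calibration(cam); p=np.array(c['R'])@np.array(X)+np.array(c['t']); return np.array([c['fx']*p[0]/p[2]+c['cx'],c['fy']*p[1]/p[2]+c['cy']])
E
python3 - <<'E'
from h import *
np.set_printoptions(precision=4,suppress=True)
s=ctrl.observe(); print(s)
for cam in ['top','side']:
    im=snap(cam,cam+'0.png')
    for n in ['tray','lane_mouth','stop_zone','cap_loose','cap_row','coupling','tee','bushing']:
        for d in ctrl.find_in(cam,n)[:4]:
            w=toworld(cam,d['centre']); print(cam,n,round(d['conf'],2),w,proj(cam,w))
a=cv2.imread('pics/top0.png');b=cv2.imread('pics/side0.png')
E
```

```text
{'t': 0.0, 'joint_pos': array([-1.4003,  0.1815,  1.608 , -0.    ,  1.3538, -0.2063]), 'dq': array([ 0.0004,  0.0007, -0.0007, -0.0011, -0.0008,  0.0005]), 'joint_torque': array([ -0.0011, -43.3872, -34.1853,   0.0701,   0.0385,  -0.0002]), 'tcp_pos': array([ 0.2115, -0.5341,  0.2378]), 'orientation': array([[ 0.9299,  0.3679, -0.0003],
       [ 0.3679, -0.9299,  0.0017],
       [ 0.0003, -0.0017, -1.    ]]), 'force': array([-0.2182, -0.0275, -0.1937]), 'wrist_torque': array([ 0.0082, -0.0137,  0.0129]), 'gripper_force': 0.0, 'opening': 0.08841804573488429}
top lane_mouth 0.63 [ 0.5064 -0.0533  0.001 ] [280.4262 211.1216]
top stop_zone 0.84 [ 0.5047 -0.0627  0.0027] [284.558 211.739]
top cap_loose 0.91 [ 0.4951 -0.1786  0.0609] [339.7395 211.591 ]
top cap_loose 0.67 [ 0.2557 -0.2211  0.0559] [364.2123 327.3845]
top cap_loose 0.58 [ 0.7361 -0.3031  0.056 ] [391.0693 105.2843]
top cap_row 0.62 [ 0.4935 -0.1774  0.0602] [339.1919 212.3869]
top cap_row 0.56 [0.5832 0.049  0.0577] [233.4417 172.6317]
top coupling 0.83 [0.4444 0.1216 0.0343] [200.6416 237.5901]
top tee 0.87 [ 0.4265 -0.0006  0.0618] [256.2557 244.4819]
top bushing 0.69 [0.4391 0.2282 0.0525] [148.888  239.7513]
side tray 0.72 [0.5235 0.1114 0.0054] [223.3666 242.5592]
side lane_mouth 0.64 [0.5256 0.1062 0.0032] [224.2772 241.4727]
side stop_zone 0.85 [0.525  0.1093 0.0012] [223.5954 243.0586]
side cap_loose 0.98 [ 0.4904 -0.154   0.0562] [304.9643 170.231 ]
side cap_loose 0.79 [ 0.2357 -0.1804  0.0206] [404.6089 217.7909]
side cap_loose 0.56 [ 0.7213 -0.2841  0.0454] [262.6029 121.1446]
side cap_row 0.78 [0.5648 0.0786 0.0496] [217.6606 211.8899]
side cap_row 0.2 [0.5268 0.1063 0.0025] [223.8647 241.4838]
side coupling 0.61 [0.4416 0.1307 0.043 ] [246.0676 252.3822]
side tee 0.73 [0.4114 0.0141 0.0577] [291.526  221.5323]
```

View pics/top0.png

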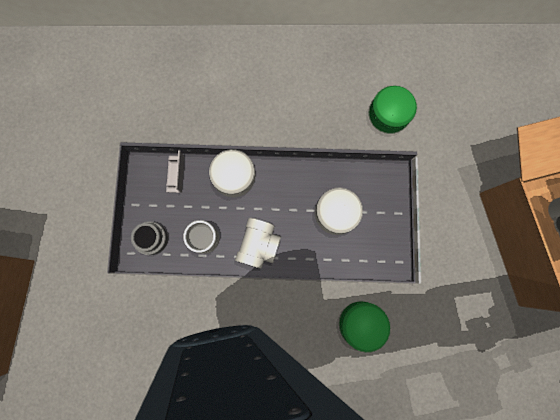

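View pics/side0.png

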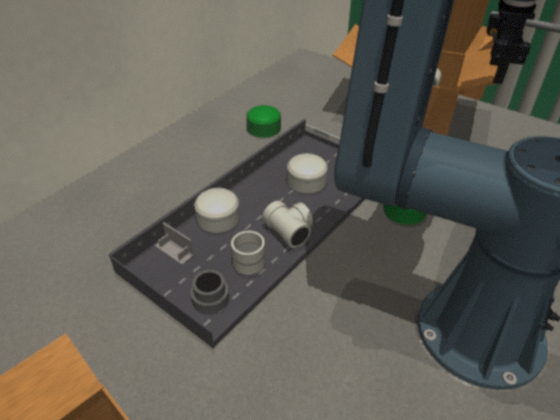

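Three cap-shaped candidates show up in the top view. The white one at (340,211) is in the tray's front part, off the divider, so it should be cap_loose. The green ones at (394,108) and (365,327) are outside the tray and the wrong colour. The white one at (232,172), at the divider, is cap_row, and the silver stop is at about (174,171). I'll confirm with one enlarged crop and fit the tray pose and cap centres.

```bash
python3 - <<'E'
from h import *
np.set_printoptions(precision=4,suppress=True)
a=cv2.imread('pics/top0.png')
cv2.imwrite('pics/crop1.png',cv2.resize(a[135:290,105:425],None,fx=2.5,fy=2.5,interpolation=cv2.INTER_CUBIC))
hsv=cv2.cvtColor(a,cv2.COLOR_BGR2HSV)
for cam in ['top','side']:
    im=cv2.imread(f'pics/{cam}0.png'); h=cv2.cvtColor(im,cv2.COLOR_BGR2HSV)
    m=((h[...,2]>150)&(h[...,1]<60)).astype(np.uint8)
    n,l,st,c=cv2.connectedComponentsWithStats(m)
    for i in range(1,n):
        if st[i,4]>250 and st[i,4]<4000: print(cam,st[i],c[i],ray(cam,*c[i],.055) )
print(ctrl.calibration('top'))
E
```

```text
top [ 30  54  44  44 613] [51.4845 75.0636] [0.8153 0.4647 0.055 ]
top [166 151  14  42 345] [172.4406 173.3884] [0.5832 0.1823 0.055 ]
top [ 209  150   45   44 1518] [231.0791 171.4914] [0.5865 0.0545 0.055 ]
top [ 317  188   50   45 1601] [339.3535 210.1362] [ 0.4992 -0.1789  0.055 ]
top [ 236  218   44   49 1331] [257.5522 243.2036] [ 0.4297 -0.003   0.055 ]
top [183 220  33  33 469] [200.6525 237.6311] [0.4425 0.1177 0.055 ]
top [167 277  30  30 287] [181.676  291.2509] [0.3313 0.1548 0.055 ]
top [ 169  277   69   61 1188] [201.0497 307.9099] [0.2973 0.1138 0.055 ]
top [322 281  52  18 420] [339.9952 288.9286] [ 0.3333 -0.1744  0.055 ]
top [455 292  39  38 386] [470.9741 305.8161] [ 0.2968 -0.444   0.055 ]
top [ 309  343  168   43 1573] [381.4234 362.2428] [ 0.1873 -0.253   0.055 ]
top [101 349  63  51 818] [127.5562 370.1051] [0.1766 0.2592 0.055 ]
top [407 373  41  23 254] [431.3268 382.3622] [ 0.148  -0.3511  0.055 ]
side [289 154  37  25 730] [307.2    165.9452] [ 0.4965 -0.1729  0.055 ]
side [196 189  41  29 948] [216.0791 202.8481] [0.5834 0.0624 0.055 ]
side [266 201  43  34 822] [287.7019 215.4246] [0.4308 0.001  0.055 ]
{'fx': 387.9281564458532, 'fy': 387.9281564458532, 'cx': 273.8260070440563, 'cy': 209.19836246380166, 'R': array([[-0.0083, -1.    ,  0.0011],
       [-0.9874,  0.0081, -0.1583],
       [ 0.1583, -0.0024, -0.9874]]), 't': array([-0.034 ,  0.505 ,  0.8082])}
```

View pics/crop1.png

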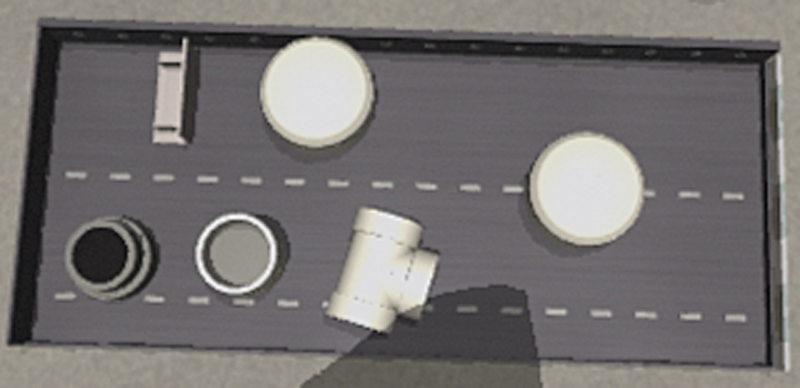

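The crop confirms it: the white cap at full-image (340,211) stands clear of the divider in the front part, so it is cap_loose. The row cap at (232,172) touches the divider, and the stop is near (178,170). Next I'll get the tray axes from the dashed lines and the divider base.

```bash
python3 - <<'E'
from h import *
np.set_printoptions(precision=4,suppress=True)
F=lambda u,v,z: ray('top',105+(u-1)/2.5,135+(v-1)/2.5,z)
L=[((742,196),(67,175)),((742,318),(55,296)),((765,63),(62,42))]
for a,b in L:
    p,q=F(*a,.004),F(*b,.004); print(p,q,np.degrees(np.arctan2(*(q-p)[:2])))
print('lip',F(766,60,.004),F(772,365,.004),'stop face',F(187,140,.004),F(186,42,.05))
print('caps', F(317,92,.055),F(586,189,.055))
# triangulate cap centre from top & side blobs
def tri(pt,ps):
    A=[];
    for cam,(u,v) in (('top',pt),('side',ps)):
        c=ctrl.calibration(cam);K=np.array([[c['fx'],0,c['cx']],[0,c['fy'],c['cy']],[0,0,1]])
        A.append((K@np.c_[np.array(c['R']),np.array(c['t'])],np.array([[u],[v]],float)))
    X=cv2.triangulatePoints(A[0][0],A[1][0],A[0][1],A[1][1]).ravel(); return X[:3]/X[3]
print(tri((231.1,171.5),(216.1,202.8)),tri((339.4,210.1),(307.2,165.9)))
E
```

```text
[ 0.4994 -0.3289  0.004 ] [0.5238 0.2871 0.004 ] 2.272596515824037
[ 0.3892 -0.3222  0.004 ] [0.4139 0.2924 0.004 ] 2.2966173916178847
[ 0.6245 -0.3579  0.004 ] [0.6501 0.2981 0.004 ] 2.2309182219481425
lip [ 0.6274 -0.359   0.004 ] [ 0.3477 -0.3464  0.004 ] stop face [0.5556 0.1785 0.004 ] [0.6345 0.1707 0.05  ]
caps [0.5867 0.0538 0.055 ] [ 0.499  -0.1781  0.055 ]
[0.5894 0.0558 0.0472] [ 0.5005 -0.1798  0.0492]
```

Emit:
move_arm([
  {"rz": -0.0368, "fingers": 1},
  {"rz": -0.0368, "fingers": 1},
  {"rz": -0.0368, "fingers": 1},
  {"rz": -0.0368, "fingers": 1},
  {"rz": -0.0368, "fingers": 1},
  {"rz": -0.0368, "fingers": 1},
  {"rz": -0.0368, "fingers": 1},
  {"rz": -0.0368, "fingers": 1},
  {"rz": -0.0368, "fingers": 1},
  {"rz": -0.0368, "fingers": 1},
  {"fingers": 1},
], force=20)

```text
invalid input at $.series[0]: expected keys rx, ry, rz, x, y, z, fingers
```

Emit:
move_arm([
  {"rx": 0, "ry": 0, "rz": -0.0368, "x": 0, "y": 0, "z": 0, "fingers": 1},
  {"rx": 0, "ry": 0, "rz": -0.0368, "x": 0, "y": 0, "z": 0, "fingers": 1},
  {"rx": 0, "ry": 0, "rz": -0.0368, "x": 0, "y": 0, "z": 0, "fingers": 1},
  {"rx": 0, "ry": 0, "rz": -0.0368, "x": 0, "y": 0, "z": 0, "fingers": 1},
  {"rx": 0, "ry": 0, "rz": -0.0368, "x": 0, "y": 0, "z": 0, "fingers": 1},
  {"rx": 0, "ry": 0, "rz": -0.0368, "x": 0, "y": 0, "z": 0, "fingers": 1},
  {"rx": 0, "ry": 0, "rz": -0.0368, "x": 0, "y": 0, "z": 0, "fingers": 1},
  {"rx": 0, "ry": 0, "rz": -0.0368, "x": 0, "y": 0, "z": 0, "fingers": 1},
  {"rx": 0, "ry": 0, "rz": -0.0368, "x": 0, "y": 0, "z": 0, "fingers": 1},
  {"rx": 0, "ry": 0, "rz": -0.0368, "x": 0, "y": 0, "z": 0, "fingers": 1},
  {"rx": 0, "ry": 0, "rz": 0, "x": 0, "y": 0, "z": 0, "fingers": 1},
], force=20)

```text
t: 1.82
tcp_pos: [0.2116, -0.5347, 0.2387]
orientation: [[0.034, 0.999, -0.0], [0.999, -0.034, -0.0], [-0.0, -0.0, -1.0]]
force: [0.7, -0.2, 0.2]
opening: 0.0167
gripper_force: 0.0
```

Emit:
move_arm([
  {"rx": 0, "ry": 0, "rz": 0, "x": 0.0408, "y": 0.0209, "z": 0.0122, "fingers": 1},
  {"rx": 0, "ry": 0, "rz": 0, "x": 0.0408, "y": 0.0209, "z": 0.0122, "fingers": 1},
  {"rx": 0, "ry": 0, "rz": 0, "x": 0.0408, "y": 0.0209, "z": 0.0122, "fingers": 1},
  {"rx": 0, "ry": 0, "rz": 0, "x": 0.0408, "y": 0.0209, "z": 0.0122, "fingers": 1},
  {"rx": 0, "ry": 0, "rz": 0, "x": 0.0408, "y": 0.0209, "z": 0.0122, "fingers": 1},
  {"rx": 0, "ry": 0, "rz": 0, "x": 0.0408, "y": 0.0209, "z": 0.0122, "fingers": 1},
  {"rx": 0, "ry": 0, "rz": 0, "x": 0.0408, "y": 0.0209, "z": 0.0122, "fingers": 1},
  {"rx": 0, "ry": 0, "rz": 0, "x": 0.0408, "y": 0.0209, "z": 0.0122, "fingers": 1},
  {"rx": 0, "ry": 0, "rz": 0, "x": 0.0408, "y": 0.0209, "z": 0.0122, "fingers": 1},
  {"rx": 0, "ry": 0, "rz": 0, "x": 0.0408, "y": 0.0209, "z": 0.0122, "fingers": 1},
  {"rx": 0, "ry": 0, "rz": 0, "x": 0.0408, "y": 0.0209, "z": 0.0122, "fingers": 1},
  {"rx": 0, "ry": 0, "rz": 0, "x": 0.0408, "y": 0.0209, "z": 0.0122, "fingers": 1},
  {"rx": 0, "ry": 0, "rz": 0, "x": 0, "y": 0, "z": 0, "fingers": 1},
  {"rx": 0, "ry": 0, "rz": 0, "x": 0, "y": 0, "z": 0, "fingers": 1},
])

```text
t: 2.98
tcp_pos: [0.4137, -0.1732, 0.1285]
orientation: [[0.037, 0.999, -0.001], [0.999, -0.037, 0.001], [0.001, -0.001, -1.0]]
force: [0.0, -0.3, -0.1]
opening: 0.0008
gripper_force: 0.0
```

```bash
python3 - <<'E'
from h import *
np.set_printoptions(precision=4,suppress=True)
snap('wrist','w1.png')
for d in ctrl.find_in('wrist','cap_loose')[:3]: 
    w=toworld('wrist',d['centre']);print(d['conf'],w,proj('wrist',w))
s=ctrl.observe();print(s['tcp_pos'],s['opening'],s['joint_pos'],s['t'])
E
```

```text
0.69 [ 0.492  -0.1707  0.0613] [381.8729 210.8137]
0.66 [ 0.271  -0.203   0.0548] [102.5698 257.6563]
[ 0.4136 -0.1755  0.1293] 0.0004558390588238133 [-0.6663  0.0328  2.0113 -0.0005  1.0968 -0.6268] 3.0833
```

View pics/w1.png

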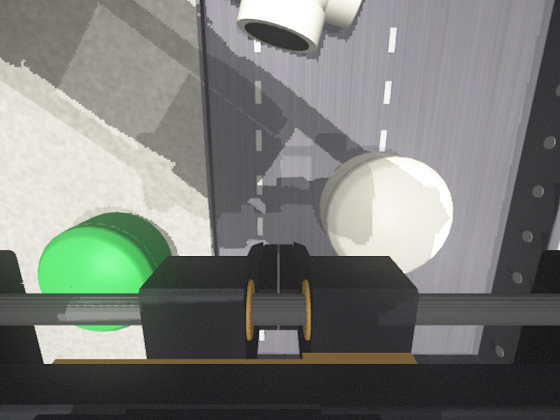

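The wrist view shows the white cap at (388,212) beside the closed fingertips at (278,250), and the green one is outside at (105,270). Next I'll go down and push the cap toward the divider.

Emit:
move_arm([
  {"rx": 0, "ry": 0, "rz": 0, "x": 0, "y": 0, "z": 0.0357, "fingers": 1},
  {"rx": 0, "ry": 0, "rz": 0, "x": 0, "y": 0, "z": 0.0357, "fingers": 1},
  {"rx": 0, "ry": 0, "rz": 0, "x": 0, "y": 0, "z": 0.0357, "fingers": 1},
  {"rx": 0, "ry": 0, "rz": 0, "x": 0, "y": 0, "z": 0.0357, "fingers": 1},
  {"rx": 0, "ry": 0, "rz": 0, "x": 0, "y": 0, "z": 0, "fingers": 1},
  {"rx": 0, "ry": 0, "rz": 0, "x": 0, "y": 0, "z": 0, "fingers": 1},
])

```text
t: 3.58
tcp_pos: [0.4123, -0.1755, 0.0214]
orientation: [[0.041, 0.999, -0.002], [0.999, -0.041, 0.002], [0.002, -0.002, -1.0]]
force: [0.4, 0.1, 0.4]
opening: 0.0009
gripper_force: 0.0
```

Emit:
move_arm([
  {"rx": 0, "ry": 0, "rz": 0, "x": 0, "y": 0.0064, "z": 0, "fingers": 1},
  {"rx": 0, "ry": 0, "rz": 0, "x": 0, "y": 0.0064, "z": 0, "fingers": 1},
  {"rx": 0, "ry": 0, "rz": 0, "x": 0, "y": 0.0064, "z": 0, "fingers": 1},
  {"rx": 0, "ry": 0, "rz": 0, "x": 0, "y": 0.0064, "z": 0, "fingers": 1},
  {"rx": 0, "ry": 0, "rz": 0, "x": 0, "y": 0.0064, "z": 0, "fingers": 1},
  {"rx": 0, "ry": 0, "rz": 0, "x": 0, "y": 0.0064, "z": 0, "fingers": 1},
  {"rx": 0, "ry": 0, "rz": 0, "x": 0, "y": 0.0064, "z": 0, "fingers": 1},
  {"rx": 0, "ry": 0, "rz": 0, "x": 0, "y": 0.0064, "z": 0, "fingers": 1},
  {"rx": 0, "ry": 0, "rz": 0, "x": 0, "y": 0.0064, "z": 0, "fingers": 1},
  {"rx": 0, "ry": 0, "rz": 0, "x": 0, "y": 0.0064, "z": 0, "fingers": 1},
  {"rx": 0, "ry": 0, "rz": 0, "x": 0, "y": 0.0064, "z": 0, "fingers": 1},
  {"rx": 0, "ry": 0, "rz": 0, "x": 0, "y": 0.0064, "z": 0, "fingers": 1},
  {"rx": 0, "ry": 0, "rz": 0, "x": 0, "y": 0.0064, "z": 0, "fingers": 1},
  {"rx": 0, "ry": 0, "rz": 0, "x": 0, "y": 0.0064, "z": 0, "fingers": 1},
  {"rx": 0, "ry": 0, "rz": 0, "x": 0, "y": 0.0064, "z": 0, "fingers": 1},
  {"rx": 0, "ry": 0, "rz": 0, "x": 0, "y": 0, "z": 0, "fingers": 1},
  {"rx": 0, "ry": 0, "rz": 0, "x": 0, "y": 0, "z": 0, "fingers": 1},
])

```text
t: 5.0
tcp_pos: [0.4858, -0.1776, 0.0218]
orientation: [[0.038, 0.999, 0.0], [0.999, -0.038, -0.0], [-0.0, 0.0, -1.0]]
force: [-0.8, 0.2, 0.4]
opening: 0.0005
gripper_force: 0.0
```

```bash
python3 - <<'E'
from h import *
np.set_printoptions(precision=4,suppress=True)
for cam in ['top','side']:
    snap(cam,cam+'1.png')
    for d in ctrl.find_in(cam,'cap_loose')[:3]:
        w=toworld(cam,d['centre']);print(cam,d['conf'],w,proj(cam,w))
a=cv2.imread('pics/top1.png')[130:290,110:430]; b=cv2.imread('pics/side1.png')[80:330,100:400]
cv2.imwrite('pics/m1.png',np.vstack([cv2.resize(a,(600,300)),cv2.resize(b,(360,300))[:, :].copy() if 0 else cv2.copyMakeBorder(cv2.resize(b,(360,300)),0,0,0,240,cv2.BORDER_CONSTANT)]))
E
```

```text
top 0.79 [ 0.7347 -0.3037  0.0589] [391.7569 105.3601]
top 0.67 [ 0.253  -0.2634  0.054 ] [384.6557 328.4634]
top 0.52 [ 0.5565 -0.1419  0.0514] [321.1992 184.5716]
side 0.63 [ 0.7199 -0.2869  0.0437] [263.6169 121.3809]
side 0.6 [ 0.5428 -0.1467  0.0519] [285.5856 165.3642]
```

View pics/m1.png

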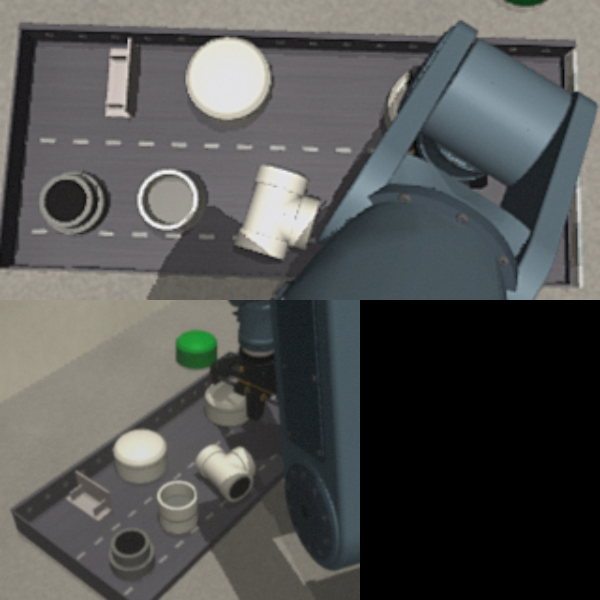

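The side tile shows the finger behind the loose cap at about (228,400), and the cap is sliding toward the divider. The top view is hidden by the arm. I'll carry on slowly until contact.

Emit:
move_arm([
  {"rx": 0, "ry": 0, "rz": 0, "x": 0, "y": 0.003, "z": 0, "fingers": 1},
  {"rx": 0, "ry": 0, "rz": 0, "x": 0, "y": 0.003, "z": 0, "fingers": 1},
  {"rx": 0, "ry": 0, "rz": 0, "x": 0, "y": 0.003, "z": 0, "fingers": 1},
  {"rx": 0, "ry": 0, "rz": 0, "x": 0, "y": 0.003, "z": 0, "fingers": 1},
  {"rx": 0, "ry": 0, "rz": 0, "x": 0, "y": 0.003, "z": 0, "fingers": 1},
  {"rx": 0, "ry": 0, "rz": 0, "x": 0, "y": 0.003, "z": 0, "fingers": 1},
  {"rx": 0, "ry": 0, "rz": 0, "x": 0, "y": 0.003, "z": 0, "fingers": 1},
  {"rx": 0, "ry": 0, "rz": 0, "x": 0, "y": 0, "z": 0, "fingers": 1},
])

```text
t: 5.87
tcp_pos: [0.5017, -0.1783, 0.0219]
orientation: [[0.038, 0.999, 0.001], [0.999, -0.038, -0.0], [-0.0, 0.001, -1.0]]
force: [-0.7, -0.0, -0.2]
opening: 0.0005
gripper_force: 0.0
```

Emit:
move_arm([
  {"rx": 0, "ry": 0, "rz": 0, "x": 0, "y": 0.0014, "z": 0, "fingers": 1},
  {"rx": 0, "ry": 0, "rz": 0, "x": 0, "y": 0.0014, "z": 0, "fingers": 1},
  {"rx": 0, "ry": 0, "rz": 0, "x": 0, "y": 0.0014, "z": 0, "fingers": 1},
  {"rx": 0, "ry": 0, "rz": 0, "x": 0, "y": 0.0014, "z": 0, "fingers": 1},
])

```text
t: 6.2
tcp_pos: [0.5054, -0.1784, 0.0218]
orientation: [[0.038, 0.999, -0.0], [0.999, -0.038, 0.0], [0.0, -0.0, -1.0]]
force: [-1.2, -0.1, 0.4]
opening: 0.0001
gripper_force: 0.5
```

Emit:
move_arm([
  {"rx": 0, "ry": 0, "rz": 0, "x": 0, "y": 0.0014, "z": 0, "fingers": 1},
  {"rx": 0, "ry": 0, "rz": 0, "x": 0, "y": 0.0014, "z": 0, "fingers": 1},
  {"rx": 0, "ry": 0, "rz": 0, "x": 0, "y": 0.0014, "z": 0, "fingers": 1},
])

```text
t: 6.45
tcp_pos: [0.5086, -0.1785, 0.0218]
orientation: [[0.038, 0.999, -0.0], [0.999, -0.038, 0.0], [0.0, -0.0, -1.0]]
force: [-1.8, -0.0, -0.3]
opening: 0.0002
gripper_force: 0.5
```

Emit:
move_arm([
  {"rx": 0, "ry": 0, "rz": 0, "x": 0, "y": 0.0014, "z": 0, "fingers": 1},
  {"rx": 0, "ry": 0, "rz": 0, "x": 0, "y": 0.0014, "z": 0, "fingers": 1},
])

```text
t: 6.62
tcp_pos: [0.5107, -0.1786, 0.0218]
orientation: [[0.038, 0.999, 0.0], [0.999, -0.038, -0.0], [-0.0, 0.0, -1.0]]
force: [-0.6, 0.7, 1.8]
opening: 0.0005
gripper_force: 0.5
```

Emit:
move_arm([
  {"rx": 0, "ry": 0, "rz": 0, "x": 0, "y": 0.0014, "z": 0, "fingers": 1},
  {"rx": 0, "ry": 0, "rz": 0, "x": 0, "y": 0.0014, "z": 0, "fingers": 1},
])

```text
t: 6.78
tcp_pos: [0.5128, -0.1786, 0.0218]
orientation: [[0.038, 0.999, -0.0], [0.999, -0.038, 0.0], [0.0, -0.0, -1.0]]
force: [-1.7, -0.2, 0.3]
opening: 0.0005
gripper_force: 0.5
```

Emit:
move_arm([
  {"rx": 0, "ry": 0, "rz": 0, "x": 0, "y": 0.0014, "z": 0, "fingers": 1},
  {"rx": 0, "ry": 0, "rz": 0, "x": 0, "y": 0.0, "z": 0, "fingers": 1},
])

```text
t: 6.95
tcp_pos: [0.514, -0.1787, 0.0218]
orientation: [[0.038, 0.999, 0.0], [0.999, -0.038, -0.0], [-0.0, 0.0, -1.0]]
force: [-0.7, -0.4, -0.1]
opening: 0.0003
gripper_force: 0.1
```

Emit:
move_arm([
  {"rx": 0, "ry": 0, "rz": 0, "x": 0, "y": 0.0014, "z": 0, "fingers": 1},
  {"rx": 0, "ry": 0, "rz": 0, "x": 0, "y": 0.0, "z": 0, "fingers": 1},
])

```text
t: 7.12
tcp_pos: [0.5149, -0.1787, 0.0218]
orientation: [[0.038, 0.999, 0.0], [0.999, -0.038, -0.0], [-0.0, 0.0, -1.0]]
force: [-0.3, -0.9, 0.1]
opening: 0.0006
gripper_force: 0.2
```

Emit:
move_arm([
  {"rx": 0, "ry": 0, "rz": 0, "x": 0, "y": 0.0014, "z": 0, "fingers": 1},
  {"rx": 0, "ry": 0, "rz": 0, "x": 0, "y": 0.0014, "z": 0, "fingers": 1},
])

```text
t: 7.28
tcp_pos: [0.5154, -0.1786, 0.0216]
orientation: [[0.037, 0.999, -0.004], [0.999, -0.037, 0.001], [0.001, -0.004, -1.0]]
force: [-11.9, -0.3, 8.4]
opening: 0.0005
gripper_force: 6.1
```

Emit:
move_arm([
  {"rx": 0, "ry": 0, "rz": 0, "x": 0, "y": 0.0014, "z": 0, "fingers": 1},
  {"rx": 0, "ry": 0, "rz": 0, "x": 0, "y": 0.0, "z": 0, "fingers": 1},
])

```text
t: 7.45
tcp_pos: [0.5154, -0.1785, 0.0215]
orientation: [[0.037, 0.999, -0.006], [0.999, -0.037, 0.001], [0.001, -0.006, -1.0]]
force: [-11.4, 0.2, 9.0]
opening: 0.0004
gripper_force: 6.7
```

Emit:
move_arm([
  {"rx": 0, "ry": 0, "rz": 0, "x": 0, "y": 0.0014, "z": 0, "fingers": 1},
  {"rx": 0, "ry": 0, "rz": 0, "x": 0, "y": 0.0, "z": 0, "fingers": 1},
])

```text
t: 7.62
tcp_pos: [0.5154, -0.1784, 0.0213]
orientation: [[0.037, 0.999, -0.008], [0.999, -0.037, 0.002], [0.001, -0.008, -1.0]]
force: [-16.6, -1.0, 11.9]
opening: 0.0003
gripper_force: 8.9
```

Contact with the divider is clear at TCP x = 0.5154 (about 12 N for 2 mm). Next I'll back off, go round behind the cap, and part-open the fingers to form a cradle.

Emit:
move_arm([
  {"rx": 0, "ry": 0, "rz": 0, "x": 0, "y": -0.0067, "z": 0, "fingers": 1},
  {"rx": 0, "ry": 0, "rz": 0, "x": 0, "y": -0.0133, "z": 0, "fingers": 1},
  {"rx": 0, "ry": 0, "rz": 0, "x": 0, "y": -0.02, "z": 0, "fingers": 1},
  {"rx": 0, "ry": 0, "rz": 0, "x": -0.0284, "y": 0, "z": 0, "fingers": 0},
  {"rx": 0, "ry": 0, "rz": 0, "x": -0.0284, "y": 0, "z": 0, "fingers": 0},
  {"rx": 0, "ry": 0, "rz": 0, "x": -0.0284, "y": 0, "z": 0, "fingers": 0},
  {"rx": 0, "ry": 0, "rz": 0, "x": -0.0284, "y": 0, "z": 0, "fingers": 0},
  {"rx": 0, "ry": 0, "rz": 0, "x": 0, "y": 0, "z": 0, "fingers": 0},
  {"rx": 0, "ry": 0, "rz": 0, "x": 0, "y": 0, "z": 0, "fingers": 0},
  {"rx": 0, "ry": 0, "rz": 0, "x": 0, "y": 0, "z": 0, "fingers": 0},
])

```text
t: 8.45
tcp_pos: [0.4854, -0.2621, 0.0216]
orientation: [[0.038, 0.999, -0.0], [0.999, -0.038, 0.001], [0.001, -0.0, -1.0]]
force: [0.1, 0.6, 0.8]
opening: 0.0433
gripper_force: 0.0
```

```bash
python3 - <<'E'
from h import *
np.set_printoptions(precision=4,suppress=True)
for cam in ['side','wrist']:
    snap(cam,cam+'2.png')
    for d in ctrl.find_in(cam,'cap_loose')[:3]:
        w=toworld(cam,d['centre']);print(cam,d['conf'],w,proj(cam,w))
s=ctrl.observe();print(s['tcp_pos'],s['opening'],s['t'])
E
```

```text
side 0.95 [ 0.5655 -0.1553  0.0552] [280.2411 159.4158]
side 0.61 [ 0.7214 -0.2841  0.0489] [262.5476 120.0525]
wrist 0.65 [ 0.5574 -0.1869  0.0596] [477.4393  99.7264]
[ 0.4857 -0.2618  0.0217] 0.04367398453885642 8.65
```

View pics/wrist2.png

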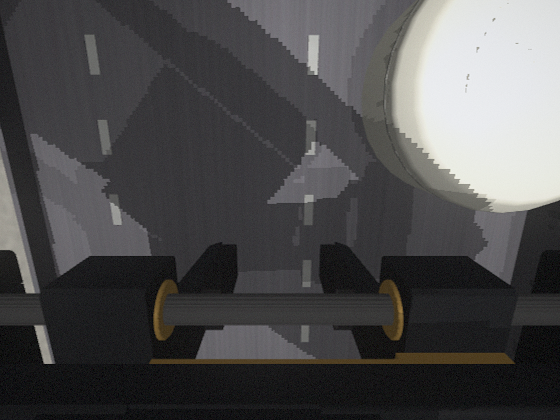

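The wrist view shows the cap at the upper right (centre about (500,90)), ahead and to the side, with the fingers half open at (238..320, 250). Now I'll go sideways into the lane behind the cap.

Emit:
move_arm([
  {"rx": 0, "ry": 0, "rz": 0, "x": 0, "y": 0.0218, "z": 0, "fingers": 0},
  {"rx": 0, "ry": 0, "rz": 0, "x": 0, "y": 0.0218, "z": 0, "fingers": 0},
  {"rx": 0, "ry": 0, "rz": 0, "x": 0, "y": 0.0218, "z": 0, "fingers": 0},
  {"rx": 0, "ry": 0, "rz": 0, "x": 0, "y": 0.0218, "z": 0, "fingers": 0},
  {"rx": 0, "ry": 0, "rz": 0, "x": 0, "y": 0.0218, "z": 0, "fingers": 0},
  {"rx": 0, "ry": 0, "rz": 0, "x": 0, "y": 0.0218, "z": 0, "fingers": 0},
  {"rx": 0, "ry": 0, "rz": 0, "x": 0, "y": 0, "z": 0, "fingers": 0},
  {"rx": 0, "ry": 0, "rz": 0, "x": 0, "y": 0, "z": 0, "fingers": 0},
])

```text
t: 9.32
tcp_pos: [0.584, -0.2657, 0.0216]
orientation: [[0.036, 0.999, -0.0], [0.999, -0.036, 0.0], [0.0, -0.0, -1.0]]
force: [-0.3, 0.3, 0.3]
opening: 0.0441
gripper_force: 0.0
```

```bash
python3 - <<'E'
from h import *
np.set_printoptions(precision=4,suppress=True)
for cam in ['wrist']:
    snap(cam,cam+'3.png')
    for d in ctrl.find_in(cam,'cap_loose')[:3]:
        w=toworld(cam,d['centre']);print(cam,d['conf'],w,proj(cam,w))
s=ctrl.observe();print(s['tcp_pos'],s['force'],s['opening'],s['t'])
E
```

```text
wrist 0.82 [ 0.7089 -0.2732  0.0186] [508.5726 261.8308]
wrist 0.81 [ 0.5809 -0.187   0.0629] [262.5693  94.5871]
[ 0.5828 -0.2658  0.0213] [ 0.6467 -0.7943  0.0997] 0.044211799101318824 9.4167
```

View pics/wrist3.png

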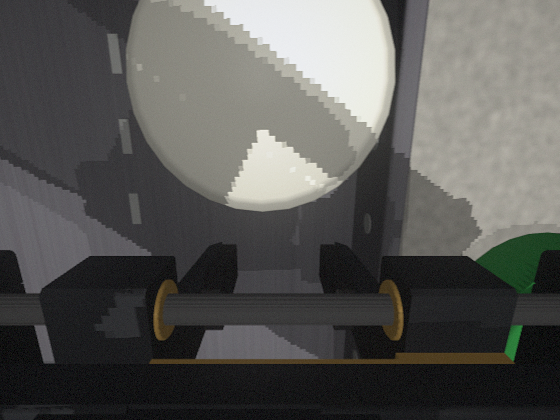

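The cap is straight ahead, centre column 262 against finger middle 279, which gives the slight bias toward the divider I wanted. Pushing along the lane now.

Emit:
move_arm([
  {"rx": 0, "ry": 0, "rz": 0, "x": 0.0064, "y": 0.0001, "z": 0, "fingers": 0},
  {"rx": 0, "ry": 0, "rz": 0, "x": 0.0064, "y": 0.0001, "z": 0, "fingers": 0},
  {"rx": 0, "ry": 0, "rz": 0, "x": 0.0064, "y": 0.0001, "z": 0, "fingers": 0},
  {"rx": 0, "ry": 0, "rz": 0, "x": 0.0064, "y": 0.0001, "z": 0, "fingers": 0},
  {"rx": 0, "ry": 0, "rz": 0, "x": 0.0064, "y": 0.0001, "z": 0, "fingers": 0},
  {"rx": 0, "ry": 0, "rz": 0, "x": 0.004, "y": 0.0001, "z": 0, "fingers": 0},
  {"rx": 0, "ry": 0, "rz": 0, "x": 0.004, "y": 0.0001, "z": 0, "fingers": 0},
  {"rx": 0, "ry": 0, "rz": 0, "x": 0.004, "y": 0.0001, "z": 0, "fingers": 0},
  {"rx": 0, "ry": 0, "rz": 0, "x": 0.004, "y": 0.0001, "z": 0, "fingers": 0},
  {"rx": 0, "ry": 0, "rz": 0, "x": 0.004, "y": 0.0001, "z": 0, "fingers": 0},
  {"rx": 0, "ry": 0, "rz": 0, "x": 0.004, "y": 0.0001, "z": 0, "fingers": 0},
  {"rx": 0, "ry": 0, "rz": 0, "x": 0.004, "y": 0.0001, "z": 0, "fingers": 0},
])

```text
t: 10.42
tcp_pos: [0.5864, -0.2215, 0.0218]
orientation: [[0.038, 0.999, 0.0], [0.999, -0.038, -0.0], [-0.0, 0.0, -1.0]]
force: [-0.7, -0.4, 0.6]
opening: 0.0441
gripper_force: 0.5
```

```bash
python3 - <<'E'
from h import *
np.set_printoptions(precision=4,suppress=True)
for cam in ['wrist','side']:
    snap(cam,cam+'4.png')
    for d in ctrl.find_in(cam,'cap_loose')[:3]:
        w=toworld(cam,d['centre']);print(cam,d['conf'],w,proj(cam,w))
s=ctrl.observe();print(s['tcp_pos'],s['force'],s['opening'],s['t'])
E
```

```text
wrist 0.88 [ 0.7116 -0.2706  0.0308] [509.6698 341.9286]
wrist 0.71 [ 0.5844 -0.1589  0.0632] [264.6868 146.1012]
side 0.81 [ 0.7446 -0.2681  0.0306] [252.744  125.4717]
side 0.6 [ 0.5671 -0.1365  0.0538] [275.183  163.2477]
[ 0.5865 -0.2214  0.0218] [-0.5028  0.2102 -0.3041] 0.043930503604405174 10.6167
```

View pics/wrist4.png

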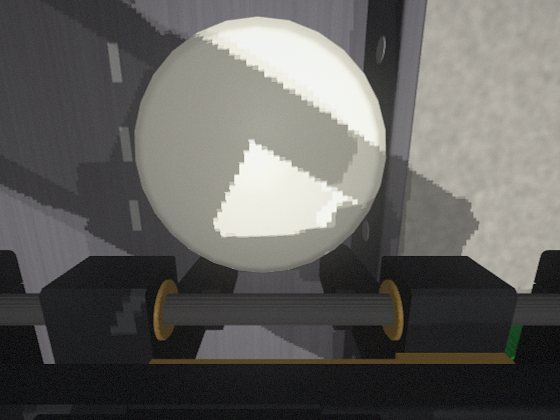

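The cap (centre (260,145)) sits in the cradle with its right edge (385) at the divider. Pushing on.

Emit:
move_arm([
  {"rx": 0, "ry": 0, "rz": 0, "x": 0.005, "y": 0.0001, "z": 0, "fingers": 0},
  {"rx": 0, "ry": 0, "rz": 0, "x": 0.005, "y": 0.0001, "z": 0, "fingers": 0},
  {"rx": 0, "ry": 0, "rz": 0, "x": 0.005, "y": 0.0001, "z": 0, "fingers": 0},
  {"rx": 0, "ry": 0, "rz": 0, "x": 0.005, "y": 0.0001, "z": 0, "fingers": 0},
  {"rx": 0, "ry": 0, "rz": 0, "x": 0.005, "y": 0.0001, "z": 0, "fingers": 0},
  {"rx": 0, "ry": 0, "rz": 0, "x": 0.005, "y": 0.0001, "z": 0, "fingers": 0},
  {"rx": 0, "ry": 0, "rz": 0, "x": 0.005, "y": 0.0001, "z": 0, "fingers": 0},
  {"rx": 0, "ry": 0, "rz": 0, "x": 0.005, "y": 0.0001, "z": 0, "fingers": 0},
  {"rx": 0, "ry": 0, "rz": 0, "x": 0.005, "y": 0.0001, "z": 0, "fingers": 0},
  {"rx": 0, "ry": 0, "rz": 0, "x": 0.005, "y": 0.0001, "z": 0, "fingers": 0},
  {"rx": 0, "ry": 0, "rz": 0, "x": 0.005, "y": 0.0001, "z": 0, "fingers": 0},
  {"rx": 0, "ry": 0, "rz": 0, "x": 0.005, "y": 0.0001, "z": 0, "fingers": 0},
])

```text
t: 11.62
tcp_pos: [0.5891, -0.1764, 0.0218]
orientation: [[0.038, 0.999, 0.0], [0.999, -0.038, -0.0], [-0.0, 0.0, -1.0]]
force: [-0.3, -1.0, 0.2]
opening: 0.0441
gripper_force: 0.5
```

Emit:
move_arm([
  {"rx": 0, "ry": 0, "rz": 0, "x": 0.005, "y": 0.0, "z": 0, "fingers": 0},
  {"rx": 0, "ry": 0, "rz": 0, "x": 0.005, "y": 0.0, "z": 0, "fingers": 0},
  {"rx": 0, "ry": 0, "rz": 0, "x": 0.005, "y": 0.0, "z": 0, "fingers": 0},
  {"rx": 0, "ry": 0, "rz": 0, "x": 0.005, "y": 0.0, "z": 0, "fingers": 0},
  {"rx": 0, "ry": 0, "rz": 0, "x": 0.005, "y": 0.0, "z": 0, "fingers": 0},
  {"rx": 0, "ry": 0, "rz": 0, "x": 0.005, "y": 0.0, "z": 0, "fingers": 0},
  {"rx": 0, "ry": 0, "rz": 0, "x": 0.005, "y": 0.0, "z": 0, "fingers": 0},
  {"rx": 0, "ry": 0, "rz": 0, "x": 0.005, "y": 0.0, "z": 0, "fingers": 0},
  {"rx": 0, "ry": 0, "rz": 0, "x": 0.005, "y": 0.0, "z": 0, "fingers": 0},
  {"rx": 0, "ry": 0, "rz": 0, "x": 0.005, "y": 0.0, "z": 0, "fingers": 0},
])

```text
t: 12.45
tcp_pos: [0.5904, -0.1389, 0.0218]
orientation: [[0.038, 0.999, -0.0], [0.999, -0.038, 0.0], [0.0, -0.0, -1.0]]
force: [-0.8, -1.0, -0.3]
opening: 0.044
gripper_force: 0.5
```

```bash
python3 - <<'E'
from h import *
np.set_printoptions(precision=4,suppress=True)
for cam in ['top','side']:
    im=snap(cam,cam+'5.png')
    for d in ctrl.find_in(cam,'cap_loose')[:4]:
        w=toworld(cam,d['centre']);print(cam,d['conf'],w,proj(cam,w))
s=ctrl.observe();print(s['tcp_pos'],s['force'],s['opening'],s['t'])
im=snap('wrist','wrist5.png')
a=cv2.imread('pics/side5.png')[100:330,100:380];b=cv2.imread('pics/wrist5.png')
cv2.imwrite('pics/m5.png',np.hstack([cv2.resize(a,(438,360)),cv2.resize(b,(360,270),)[:, :] if 0 else cv2.copyMakeBorder(cv2.resize(b,(360,270)),0,90,0,0,cv2.BORDER_CONSTANT)]))
E
```

```text
top 0.7 [ 0.7477 -0.3149  0.0592] [396.4824  99.7587]
top 0.59 [ 0.2551 -0.2242  0.0568] [365.8428 327.7782]
top 0.22 [0.5161 0.1256 0.0049] [201.9663 207.3131]
side 0.67 [ 0.5699 -0.058   0.0585] [254.4139 177.0773]
[ 0.5905 -0.1389  0.0218] [ 0.5352 -0.5341 -0.4818] 0.04387397048427762 12.65
```

View pics/m5.png

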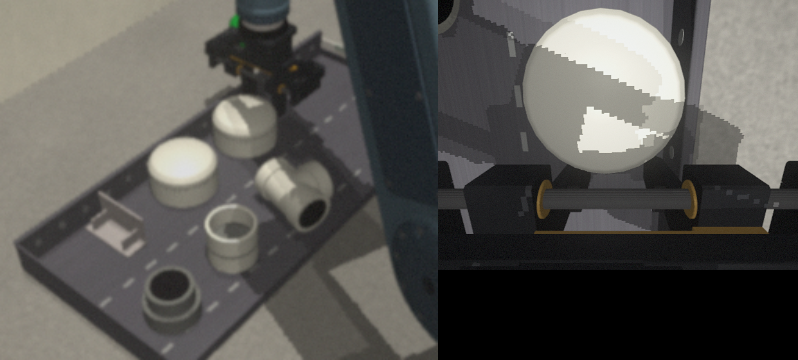

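The side tile shows the loose cap (245,125) at the divider and close to the row cap (183,170), and the bystanders are untouched. Carrying on.

Emit:
move_arm([
  {"rx": 0, "ry": 0, "rz": 0, "x": 0.005, "y": 0.0, "z": 0, "fingers": 0},
  {"rx": 0, "ry": 0, "rz": 0, "x": 0.005, "y": 0.0, "z": 0, "fingers": 0},
  {"rx": 0, "ry": 0, "rz": 0, "x": 0.005, "y": 0.0, "z": 0, "fingers": 0},
  {"rx": 0, "ry": 0, "rz": 0, "x": 0.005, "y": 0.0, "z": 0, "fingers": 0},
  {"rx": 0, "ry": 0, "rz": 0, "x": 0.005, "y": 0.0, "z": 0, "fingers": 0},
  {"rx": 0, "ry": 0, "rz": 0, "x": 0.005, "y": 0.0, "z": 0, "fingers": 0},
  {"rx": 0, "ry": 0, "rz": 0, "x": 0.005, "y": 0.0, "z": 0, "fingers": 0},
  {"rx": 0, "ry": 0, "rz": 0, "x": 0.003, "y": 0.0, "z": 0, "fingers": 0},
  {"rx": 0, "ry": 0, "rz": 0, "x": 0.003, "y": 0.0, "z": 0, "fingers": 0},
  {"rx": 0, "ry": 0, "rz": 0, "x": 0.003, "y": 0.0, "z": 0, "fingers": 0},
  {"rx": 0, "ry": 0, "rz": 0, "x": 0.003, "y": 0.0, "z": 0, "fingers": 0},
  {"rx": 0, "ry": 0, "rz": 0, "x": 0.003, "y": 0.0, "z": 0, "fingers": 0},
  {"rx": 0, "ry": 0, "rz": 0, "x": 0.003, "y": 0.0, "z": 0, "fingers": 0},
  {"rx": 0, "ry": 0, "rz": 0, "x": 0.003, "y": 0.0, "z": 0, "fingers": 0},
  {"rx": 0, "ry": 0, "rz": 0, "x": 0.003, "y": 0.0, "z": 0, "fingers": 0},
])

```text
t: 13.95
tcp_pos: [0.5921, -0.0949, 0.0218]
orientation: [[0.038, 0.999, -0.0], [0.999, -0.038, -0.0], [-0.0, -0.0, -1.0]]
force: [-1.0, -1.8, 0.6]
opening: 0.0443
gripper_force: 0.9
```

Emit:
move_arm([
  {"rx": 0, "ry": 0, "rz": 0, "x": 0.004, "y": 0.0, "z": 0, "fingers": 0},
  {"rx": 0, "ry": 0, "rz": 0, "x": 0.004, "y": 0.0, "z": 0, "fingers": 0},
  {"rx": 0, "ry": 0, "rz": 0, "x": 0.004, "y": 0.0, "z": 0, "fingers": 0},
  {"rx": 0, "ry": 0, "rz": 0, "x": 0.004, "y": 0.0, "z": 0, "fingers": 0},
  {"rx": 0, "ry": 0, "rz": 0, "x": 0.004, "y": 0.0, "z": 0, "fingers": 0},
  {"rx": 0, "ry": 0, "rz": 0, "x": 0.004, "y": 0.0, "z": 0, "fingers": 0},
  {"rx": 0, "ry": 0, "rz": 0, "x": 0.004, "y": 0.0, "z": 0, "fingers": 0},
  {"rx": 0, "ry": 0, "rz": 0, "x": 0.004, "y": 0.0, "z": 0, "fingers": 0},
])

```text
t: 14.62
tcp_pos: [0.593, -0.0707, 0.0218]
orientation: [[0.038, 0.999, -0.0], [0.999, -0.038, 0.0], [0.0, -0.0, -1.0]]
force: [-0.3, -0.5, 0.8]
opening: 0.0439
gripper_force: 0.9
```

```bash
python3 - <<'E'
from h import *
np.set_printoptions(precision=4,suppress=True)
for cam in ['top','side']:
    im=snap(cam,cam+'6.png')
    for d in ctrl.find_in(cam,'cap_row')[:3]:
        w=toworld(cam,d['centre']);print(cam,d['conf'],w,proj(cam,w))
s=ctrl.observe();print(s['tcp_pos'],s['force'],s['opening'],s['t'])
a=cv2.imread('pics/side6.png')[100:330,100:380];b=cv2.imread('pics/top6.png')[130:290,110:430]
cv2.imwrite('pics/m6.png',np.hstack([cv2.resize(a,(390,320)),cv2.copyMakeBorder(cv2.resize(b,(400,200)),0,120,0,0,cv2.BORDER_CONSTANT)]))
E
```

```text
top 0.83 [0.5936 0.1026 0.0613] [208.5873 167.7499]
side 0.67 [0.5686 0.1047 0.0545] [208.081  215.9941]
[ 0.5931 -0.0706  0.0218] [-0.3581  0.4343 -0.4221] 0.04415118245923726 14.8167
```

View pics/m6.png

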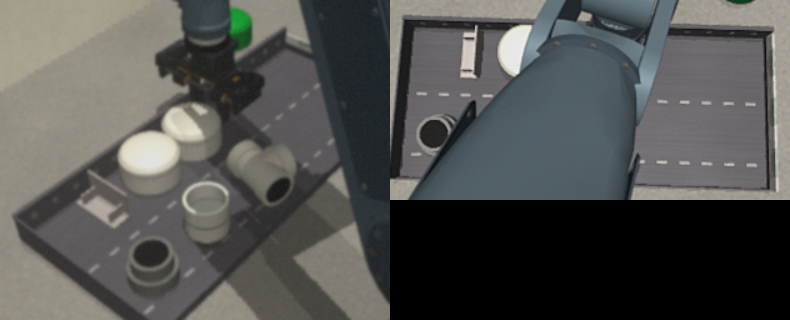

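Both caps touch, (192,130) and (150,160) in the side tile, standing at the divider with about 40 mm to the stop. I'll slow down toward the stop.

Emit:
move_arm([
  {"rx": 0, "ry": 0, "rz": 0, "x": 0.004, "y": 0.0, "z": 0, "fingers": 0},
  {"rx": 0, "ry": 0, "rz": 0, "x": 0.004, "y": 0.0, "z": 0, "fingers": 0},
  {"rx": 0, "ry": 0, "rz": 0, "x": 0.004, "y": 0.0, "z": 0, "fingers": 0},
  {"rx": 0, "ry": 0, "rz": 0, "x": 0.004, "y": 0.0, "z": 0, "fingers": 0},
  {"rx": 0, "ry": 0, "rz": 0, "x": 0.004, "y": 0.0, "z": 0, "fingers": 0},
  {"rx": 0, "ry": 0, "rz": 0, "x": 0.004, "y": 0.0, "z": 0, "fingers": 0},
  {"rx": 0, "ry": 0, "rz": 0, "x": 0.003, "y": 0.0, "z": 0, "fingers": 0},
  {"rx": 0, "ry": 0, "rz": 0, "x": 0.003, "y": 0.0, "z": 0, "fingers": 0},
])

```text
t: 15.48
tcp_pos: [0.5938, -0.0482, 0.0218]
orientation: [[0.038, 0.999, -0.0], [0.999, -0.038, -0.0], [-0.0, -0.0, -1.0]]
force: [-1.6, -1.7, -0.1]
opening: 0.0441
gripper_force: 0.9
```

Emit:
move_arm([
  {"rx": 0, "ry": 0, "rz": 0, "x": 0.002, "y": 0.0, "z": 0, "fingers": 0},
  {"rx": 0, "ry": 0, "rz": 0, "x": 0.002, "y": 0.0, "z": 0, "fingers": 0},
])

```text
t: 15.65
tcp_pos: [0.5939, -0.0453, 0.0218]
orientation: [[0.038, 0.999, -0.0], [0.999, -0.038, -0.0], [-0.0, -0.0, -1.0]]
force: [-0.9, -2.4, -0.2]
opening: 0.0438
gripper_force: 0.9
```

Emit:
move_arm([
  {"rx": 0, "ry": 0, "rz": 0, "x": 0.002, "y": 0.0, "z": 0, "fingers": 0},
  {"rx": 0, "ry": 0, "rz": 0, "x": 0.002, "y": 0.0, "z": 0, "fingers": 0},
])

```text
t: 15.82
tcp_pos: [0.5941, -0.0425, 0.0218]
orientation: [[0.038, 0.999, -0.0], [0.999, -0.038, -0.0], [-0.0, -0.0, -1.0]]
force: [-1.0, -0.9, 0.4]
opening: 0.0441
gripper_force: 0.9
```

Emit:
move_arm([
  {"rx": 0, "ry": 0, "rz": 0, "x": 0.002, "y": 0.0, "z": 0, "fingers": 0},
  {"rx": 0, "ry": 0, "rz": 0, "x": 0.0013, "y": 0.0, "z": 0, "fingers": 0},
])

```text
t: 15.98
tcp_pos: [0.5942, -0.0399, 0.0218]
orientation: [[0.038, 0.999, 0.0], [0.999, -0.038, 0.0], [0.0, 0.0, -1.0]]
force: [-0.7, -1.9, -0.1]
opening: 0.044
gripper_force: 0.9
```

Emit:
move_arm([
  {"rx": 0, "ry": 0, "rz": 0, "x": 0.0013, "y": 0.0, "z": 0, "fingers": 0},
  {"rx": 0, "ry": 0, "rz": 0, "x": 0.0013, "y": 0.0, "z": 0, "fingers": 0},
])

```text
t: 16.15
tcp_pos: [0.5943, -0.0381, 0.0218]
orientation: [[0.038, 0.999, 0.0], [0.999, -0.038, -0.0], [0.0, 0.0, -1.0]]
force: [-0.9, -1.6, -0.1]
opening: 0.0438
gripper_force: 0.9
```

Emit:
move_arm([
  {"rx": 0, "ry": 0, "rz": 0, "x": 0.0013, "y": 0.0, "z": 0, "fingers": 0},
  {"rx": 0, "ry": 0, "rz": 0, "x": 0.0, "y": 0.0, "z": 0, "fingers": 0},
])

```text
t: 16.32
tcp_pos: [0.5943, -0.0369, 0.0218]
orientation: [[0.038, 0.999, 0.0], [0.999, -0.038, 0.0], [0.0, 0.0, -1.0]]
force: [-0.7, -2.7, 0.7]
opening: 0.0442
gripper_force: 0.5
```

Emit:
move_arm([
  {"rx": 0, "ry": 0, "rz": 0, "x": 0.0013, "y": 0.0, "z": 0, "fingers": 0},
  {"rx": 0, "ry": 0, "rz": 0, "x": 0.0013, "y": 0.0, "z": 0, "fingers": 0},
])

```text
t: 16.48
tcp_pos: [0.5944, -0.0352, 0.0218]
orientation: [[0.038, 0.999, -0.0], [0.999, -0.038, -0.0], [-0.0, -0.0, -1.0]]
force: [-1.0, -1.4, 0.4]
opening: 0.0441
gripper_force: 0.8
```

Emit:
move_arm([
  {"rx": 0, "ry": 0, "rz": 0, "x": 0.0013, "y": 0.0, "z": 0, "fingers": 0},
  {"rx": 0, "ry": 0, "rz": 0, "x": 0.0, "y": 0.0, "z": 0, "fingers": 0},
])

```text
t: 16.65
tcp_pos: [0.5944, -0.034, 0.0218]
orientation: [[0.038, 0.999, 0.0], [0.999, -0.038, 0.0], [0.0, 0.0, -1.0]]
force: [-0.5, -1.1, 0.0]
opening: 0.0441
gripper_force: 0.5
```

Emit:
move_arm([
  {"rx": 0, "ry": 0, "rz": 0, "x": 0.0013, "y": 0.0, "z": 0, "fingers": 0},
  {"rx": 0, "ry": 0, "rz": 0, "x": 0.0, "y": 0.0, "z": 0, "fingers": 0},
])

```text
t: 16.82
tcp_pos: [0.5945, -0.0331, 0.0218]
orientation: [[0.038, 0.999, 0.0], [0.999, -0.038, 0.0], [0.0, 0.0, -1.0]]
force: [-0.6, -1.2, -0.2]
opening: 0.0443
gripper_force: 0.6
```

Emit:
move_arm([
  {"rx": 0, "ry": 0, "rz": 0, "x": 0.0013, "y": 0.0, "z": 0, "fingers": 0},
  {"rx": 0, "ry": 0, "rz": 0, "x": 0.0013, "y": 0.0, "z": 0, "fingers": 0},
])

```text
t: 16.98
tcp_pos: [0.5945, -0.0323, 0.0218]
orientation: [[0.037, 0.999, -0.0], [0.999, -0.037, -0.002], [-0.002, -0.0, -1.0]]
force: [-2.4, -8.3, -0.2]
opening: 0.0442
gripper_force: 4.7
```

Emit:
move_arm([
  {"rx": 0, "ry": 0, "rz": 0, "x": 0.0013, "y": 0.0, "z": 0, "fingers": 0},
  {"rx": 0, "ry": 0, "rz": 0, "x": 0.0, "y": 0.0, "z": 0, "fingers": 0},
])

```text
t: 17.15
tcp_pos: [0.5944, -0.0323, 0.0219]
orientation: [[0.037, 0.999, -0.0], [0.999, -0.037, -0.003], [-0.003, -0.0, -1.0]]
force: [-1.5, -9.9, -0.3]
opening: 0.0442
gripper_force: 5.0
```

Emit:
move_arm([
  {"rx": 0, "ry": 0, "rz": 0, "x": 0.0013, "y": 0.0, "z": 0, "fingers": 0},
  {"rx": 0, "ry": 0, "rz": 0, "x": 0.0, "y": 0.0, "z": 0, "fingers": 0},
])

```text
t: 17.32
tcp_pos: [0.5944, -0.0321, 0.0219]
orientation: [[0.037, 0.999, -0.001], [0.999, -0.037, -0.004], [-0.004, -0.001, -1.0]]
force: [-2.2, -13.5, -1.2]
opening: 0.0441
gripper_force: 6.7
```

Emit:
move_arm([
  {"rx": 0, "ry": 0, "rz": 0, "x": 0.0006, "y": 0.0, "z": 0, "fingers": 0},
  {"rx": 0, "ry": 0, "rz": 0, "x": 0.0, "y": 0.0, "z": 0, "fingers": 0},
  {"rx": 0, "ry": 0, "rz": 0, "x": 0.0, "y": 0.0, "z": 0, "fingers": 0},
  {"rx": 0, "ry": 0, "rz": 0, "x": 0.0, "y": 0.0, "z": 0, "fingers": 0},
  {"rx": 0, "ry": 0, "rz": 0, "x": 0.0, "y": 0.0, "z": 0, "fingers": 0},
  {"rx": 0, "ry": 0, "rz": 0, "x": 0.0, "y": 0.0, "z": 0, "fingers": 0},
  {"rx": 0, "ry": 0, "rz": 0, "x": 0.0, "y": 0.0, "z": 0, "fingers": 0},
  {"rx": 0, "ry": 0, "rz": 0, "x": 0.0, "y": 0.0, "z": 0, "fingers": 0},
])

```text
t: 17.98
tcp_pos: [0.5944, -0.0321, 0.0219]
orientation: [[0.037, 0.999, -0.001], [0.999, -0.037, -0.005], [-0.005, -0.001, -1.0]]
force: [-2.8, -14.0, -0.1]
opening: 0.0442
gripper_force: 7.3
```

The row is pressed at about 14 N and steady. Now I'll back straight off and lift.

Emit:
move_arm([
  {"rx": 0, "ry": 0, "rz": 0, "x": -0.002, "y": 0.0, "z": 0, "fingers": 0},
  {"rx": 0, "ry": 0, "rz": 0, "x": -0.004, "y": 0.0, "z": 0, "fingers": 0},
  {"rx": 0, "ry": 0, "rz": 0, "x": -0.01, "y": 0.0, "z": 0, "fingers": 0},
  {"rx": 0, "ry": 0, "rz": 0, "x": -0.02, "y": 0.0, "z": 0, "fingers": 0},
  {"rx": 0, "ry": 0, "rz": 0, "x": -0.03, "y": 0.0, "z": 0, "fingers": 0},
  {"rx": 0, "ry": 0, "rz": 0, "x": -0.03, "y": 0.0, "z": -0.01, "fingers": 0},
  {"rx": 0, "ry": 0, "rz": 0, "x": -0.03, "y": 0.0, "z": -0.03, "fingers": 0},
  {"rx": 0, "ry": 0, "rz": 0, "x": -0.03, "y": -0.01, "z": -0.04, "fingers": 0},
  {"rx": 0, "ry": 0, "rz": 0, "x": -0.03, "y": -0.01, "z": -0.04, "fingers": 0},
  {"rx": 0, "ry": 0, "rz": 0, "x": -0.03, "y": -0.01, "z": -0.04, "fingers": 0},
  {"rx": 0, "ry": 0, "rz": 0, "x": -0.04, "y": -0.01, "z": -0.02, "fingers": 0},
  {"rx": 0, "ry": 0, "rz": 0, "x": -0.04, "y": -0.02, "z": 0, "fingers": 0},
  {"rx": 0, "ry": 0, "rz": 0, "x": -0.04, "y": -0.02, "z": 0, "fingers": 0},
  {"rx": 0, "ry": 0, "rz": 0, "x": -0.04, "y": -0.02, "z": 0, "fingers": 0},
  {"rx": 0, "ry": 0, "rz": 0, "x": -0.04, "y": -0.02, "z": 0, "fingers": 0},
  {"rx": 0, "ry": 0, "rz": 0, "x": 0, "y": 0.0, "z": 0, "fingers": 0},
  {"rx": 0, "ry": 0, "rz": 0, "x": 0, "y": 0.0, "z": 0, "fingers": 0},
])

```text
t: 19.4
tcp_pos: [0.4917, -0.3394, 0.1569]
orientation: [[0.042, 0.999, 0.0], [0.999, -0.042, -0.0], [-0.0, 0.0, -1.0]]
force: [0.4, -0.5, -0.4]
opening: 0.0439
gripper_force: 0.0
```

```bash
python3 - <<'E'
from h import *
np.set_printoptions(precision=4,suppress=True)
for cam in ['top','side']:
    im=snap(cam,cam+'7.png')
    for n in ['cap_row','coupling','tee','bushing']:
      for d in ctrl.find_in(cam,n)[:2]:
        w=toworld(cam,d['centre']);print(cam,n,d['conf'],w)
s=ctrl.observe();print(s['tcp_pos'],s['force'],s['t'])
a=cv2.imread('pics/side7.png')[100:330,100:380];b=cv2.imread('pics/top7.png')[130:290,110:430]
cv2.imwrite('pics/m7.png',np.hstack([cv2.copyMakeBorder(cv2.resize(a,(300,246)),0,4,0,0,cv2.BORDER_CONSTANT),cv2.resize(b,(500,250))]))
E
```

```text
top cap_row 0.84 [0.5858 0.1152 0.0594]
top cap_row 0.59 [0.4238 0.0001 0.06  ]
top coupling 0.7 [0.4465 0.1206 0.0342]
top coupling 0.58 [0.5862 0.1146 0.0589]
top tee 0.71 [0.4238 0.0017 0.0605]
top bushing 0.64 [0.4404 0.2282 0.0504]
side cap_row 0.79 [0.5649 0.1376 0.0535]
side tee 0.73 [0.4138 0.014  0.0557]
side bushing 0.86 [0.4362 0.2496 0.0519]
[ 0.4932 -0.3367  0.1568] [-0.4087  0.0996 -0.1119] 19.9
```

View pics/m7.png

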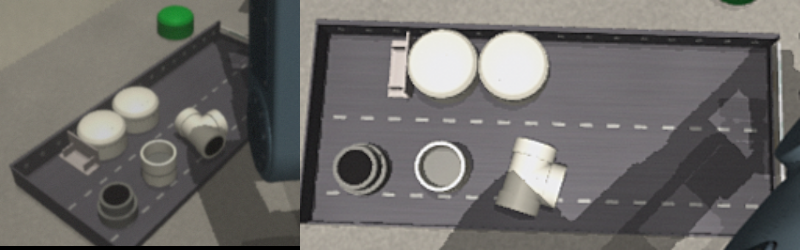

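Both caps stand in line at the divider against the stop, crop centres (442,64) and (513,66), and the bystanders haven't moved. I'll check the cap spacing in numbers.

```bash
python3 - <<'E'
from h import *
np.set_printoptions(precision=4,suppress=True)
for f,cam in (('top7','top'),('top0','top')):
    g=cv2.imread(f'pics/{f}.png'); h=cv2.cvtColor(g,cv2.COLOR_BGR2HSV)
    m=((h[...,2]>125)&(h[...,1]<60)).astype(np.uint8)*255; m[:,:183]=0; m[:148]=0
    cs,_=cv2.findContours(cv2.morphologyEx(m,cv2.MORPH_OPEN,np.ones((5,5),np.uint8)),0,1)
    for c in cs:
        if 1000<cv2.contourArea(c)<5000:
            e=cv2.fitEllipse(c); print(f,e,ray(cam,*e[0],.045))
g=cv2.imread('pics/top7.png')[172,180:262].mean(1).astype(int); print(g)
E
```

```text
top7 ((551.4188232421875, 391.8607482910156), (15.891928672790527, 137.88636779785156), 2.768447160720825) [ 0.1251 -0.5967  0.045 ]
top7 ((257.75146484375, 242.80023193359375), (38.285980224609375, 47.97947311401367), 11.481396675109863) [ 0.4313 -0.0031  0.045 ]
top7 ((246.08987426757812, 171.58489990234375), (42.99296569824219, 44.704166412353516), 77.84921264648438) [0.5886 0.0224 0.045 ]
top7 ((201.7274932861328, 170.2734375), (41.172828674316406, 44.08036804199219), 11.9011812210083) [0.5924 0.1204 0.045 ]
top7 ((496.190673828125, 192.9310760498047), (65.38372802734375, 99.38648223876953), 51.30485534667969) [ 0.5361 -0.5256  0.045 ]
top0 ((202.9213409423828, 300.51800537109375), (47.977481842041016, 69.21958923339844), 25.80461311340332) [0.3114 0.112  0.045 ]
top0 ((256.9060974121094, 243.04957580566406), (37.87632751464844, 48.376712799072266), 19.802453994750977) [ 0.4307 -0.0013  0.045 ]
top0 ((339.38214111328125, 210.02044677734375), (44.143245697021484, 45.59373474121094), 118.07103729248047) [ 0.501  -0.1807  0.045 ]
top0 ((231.12745666503906, 171.41648864746094), (42.64706039428711, 44.40677261352539), 77.50083923339844) [0.5893 0.0555 0.045 ]
[224 235 235 234 235 234 235 236 236 235 235 236 236 236 237 237 237 236
 236 237 236 237 237 237 236 236 237 237 236 236 237 237 236 236 235 236
 235 235 234 234 214 195 200 114 162 191 228 236 234 234 234 235 235 235
 235 235 237 236 237 238 237 237 237 237 237 237 237 237 237 237 237 237
 236 237 237 237 237 236 236 236 235 235]
```

The spacing is about 0.098 m and the line runs at 2.2°, the same as the lane, so the row is tight and straight. Handing in.

```bash
python3 -c "
from station import ctrl
print(ctrl.finish_job())"
```

```text
the job is handed in; nothing more can be done
None
```

The job is handed in: both white caps stand tight together along the divider against the silver stop, pressed up at about 14 N and released, and the other fittings are where they were (about 20 s of robot time).

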